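# Zero the postal scale, shut the jar lids and load the jars evenly in the light box

### The job

Weigh the jars for posting: first press the orange tare button while the box on the scale is still empty. Then screw the lid of every jar fully shut before it goes in, and stand all the jars upright in the light cardboard box, spread evenly so that the box stays level and centred on the scale and never tips. Leave the cactus, the hole punch and the desk tidy alone.

Things in the scene. Friction and masses are not known exactly. Their poses are not given: they have to be found in the camera images.
- scale: Grey plastic postal scale fixed to the counter. Origin on the counter below the pan's centre; -x points to its control panel, towards the robot, y to the robot's left, along the box. The base is 200 mm wide (y), 30 mm high and runs from 190 mm in front of the origin (-x) to 100 mm behind it. A square steel pan, 160 x 160 x 6 mm, sits on its central load post.
- pan_centre (a point): Centre of the pan's top face, 54 mm above the counter; fixed to the scale, with the scale's axes.
- pan (a joint): Lean of the pan about the scale's x axis, rad; 0 = level, positive = the right (-y) side low; stops at 0.12 either way. The pan yields a little under a load off centre in y (about 0.45 rad per N m: one jar 75 mm off centre leans pan and box about 4 degrees) and springs back when balanced. It does not yield about y.
- tare (a joint): Round orange tare (zero) button, 24 mm across, in a black housing on the scale's control panel, pressed straight down: travel 0.005 m (0 = up), springs back, fully down takes 4 N. It zeroes the scale from 0.0035 m down.
- tare_top (a point): Centre of the top face of the orange tare button when up; 162 mm in front (-x) of and 45 mm to the right (-y) of the pan centre in the scale's frame, 55 mm clear of the box's front wall. A black display stands to its left.
- box: Shallow open cardboard mailing box, very light (160 g) and simply resting on the scale's pan, overhanging it all round: outside 210 mm (x) x 300 mm (y) x 50 mm high, walls and floor 4 mm thick, so its inner floor is 202 x 292 mm. Origin: centre of its underside, z up; the inner floor is 4 mm above it. It slides or tips if pushed or loaded on one side.
- jar_a: Squat round glass jar, filled with red push pins, about 220 g in all (7% more or less), upright, loose. Body 51 mm across; black screw lid 54 mm across, from 46 to 62 mm above the origin, which is the centre of the underside. A white tab on the neck marks its +x. It may be lifted by the lid. May be absent.
- lid_a (a joint): Turn of the lid of jar_a, rad (captive, stays at one height): 0 = screwed fully shut, at a stop, white line on the lid over the white tab on the neck; positive = unscrewed, anticlockwise from above, at most 3.3. Clockwise from above shuts it; friction 0.01 N m, less than the jar's own grip on the counter.
- jar_b: Squat round glass jar, filled with blue push pins, about 220 g in all (7% more or less), upright, loose. Body 51 mm across; black screw lid 54 mm across, from 46 to 62 mm above the origin, which is the centre of the underside. A white tab on the neck marks its +x. It may be lifted by the lid. May be absent.
- lid_b (a joint): Turn of the lid of jar_b, rad (captive, stays at one height): 0 = screwed fully shut, at a stop, white line on the lid over the white tab on the neck; positive = unscrewed, anticlockwise from above, at most 3.3. Clockwise from above shuts it; friction 0.01 N m, less than the jar's own grip on the counter.
- jar_c: Squat round glass jar, filled with yellow push pins, about 220 g in all (7% more or less), upright, loose. Body 51 mm across; black screw lid 54 mm across, from 46 to 62 mm above the origin, which is the centre of the underside. A white tab on the neck marks its +x. It may be lifted by the lid. May be absent.
- lid_c (a joint): Turn of the lid of jar_c, rad (captive, stays at one height): 0 = screwed fully shut, at a stop, white line on the lid over the white tab on the neck; positive = unscrewed, anticlockwise from above, at most 3.3. Clockwise from above shuts it; friction 0.01 N m, less than the jar's own grip on the counter.
- jar_d: Squat round glass jar, filled with brass fasteners, about 220 g in all (7% more or less), upright, loose. Body 51 mm across; black screw lid 54 mm across, from 46 to 62 mm above the origin, which is the centre of the underside. A white tab on the neck marks its +x. It may be lifted by the lid. May be absent.
- lid_d (a joint): Turn of the lid of jar_d, rad (captive, stays at one height): 0 = screwed fully shut, at a stop, white line on the lid over the white tab on the neck; positive = unscrewed, anticlockwise from above, at most 3.3. Clockwise from above shuts it; friction 0.01 N m, less than the jar's own grip on the counter.
- cactus: Bystander: white ceramic pot, 90 mm across, 78 mm high, with a green cactus, 160 mm high in all. Origin: centre of the underside.
- punch: Bystander: steel two-hole punch, 95 x 125 mm, 75 mm high. Origin: centre of the underside.
- tidy: Bystander: red plastic desk tidy with pens, 90 x 160 x 95 mm, pens to 150 mm. Origin: centre of the underside.

How it is judged (in metres and radians):
On the way:
1. the tare button is pressed while no jar is in the box (value of joint tare above 0.0035 m and (horizontal distance between jar_a and box above 0.15 m or z of jar_a in the frame of box below -0.03 m) and (horizontal distance between jar_b and box above 0.15 m or z of jar_b in the frame of box below -0.03 m) and (horizontal distance between jar_c and box above 0.15 m or z of jar_c in the frame of box below -0.03 m) and (horizontal distance between jar_d and box above 0.15 m or z of jar_d in the frame of box below -0.03 m)), for 0.1 s.
At the end, for the whole second after the job is handed in: Every jar present has its lid shut (within 0.1 rad) and stands upright on the box's floor, at rest; the box is level within 0.055 rad (about 3 degrees) and its centre is within 30 mm of the pan's centre (value of joint each of lid_a, lid_b, lid_c, lid_d below 0.1 rad and z of jar_a in the frame of box between -0.004 and 0.016 m and x of jar_a in the frame of box between -0.1 and 0.1 m and y of jar_a in the frame of box between -0.145 and 0.145 m and angle between each of jar_a, jar_b, jar_c, jar_d's own z axis and vertical below 0.15 rad and linear speed of each of jar_a, jar_b, jar_c, jar_d, box below 0.03 m/s and z of jar_b in the frame of box between -0.004 and 0.016 m and x of jar_b in the frame of box between -0.1 and 0.1 m and y of jar_b in the frame of box between -0.145 and 0.145 m and z of jar_c in the frame of box between -0.004 and 0.016 m and x of jar_c in the frame of box between -0.1 and 0.1 m and y of jar_c in the frame of box between -0.145 and 0.145 m and z of jar_d in the frame of box between -0.004 and 0.016 m and x of jar_d in the frame of box between -0.1 and 0.1 m and y of jar_d in the frame of box between -0.145 and 0.145 m and angle between box's own z axis and vertical below 0.055 rad and horizontal distance between box and pan_centre below 0.03 m); the robot touches nothing.
It fails at once if the box tips (leans more than 0.2 rad) (angle between box's own z axis and vertical above 0.2 rad).
It fails at once if a jar is set in the box with its lid not shut ((contact force between jar_a and box above 0.3 N and value of joint lid_a above 0.2 rad and z of jar_a in the frame of box between -0.004 and 0.02 m) or (contact force between jar_b and box above 0.3 N and value of joint lid_b above 0.2 rad and z of jar_b in the frame of box between -0.004 and 0.02 m) or (contact force between jar_c and box above 0.3 N and value of joint lid_c above 0.2 rad and z of jar_c in the frame of box between -0.004 and 0.02 m) or (contact force between jar_d and box above 0.3 N and value of joint lid_d above 0.2 rad and z of jar_d in the frame of box between -0.004 and 0.02 m)).
It fails at once if the cactus pot, the hole punch or the desk tidy is disturbed (moved 30 mm or tipped) (distance of any of cactus, punch, tidy from where it was at the start of the episode above 0.03 m or angle between any of cactus, punch, tidy's own z axis and vertical above 0.3 rad).
Of jar_a, jar_b, jar_c, jar_d only 3 to 4 are there at a start; the rules pass over those that are not, and their reading is None.
At some moment in a run one of jar_a, jar_b, jar_c, jar_d may be knocked a few centimetres aside while the robot is not near it.
It also fails if it takes over 210 s, if anything falls off the work surface, if the arm or the gripper's body presses on something with over 40 N, if the wrist force passes 120 N, or if a joint passes its speed limit or range.

### The arm

A 7-joint arm with a two-finger parallel gripper is mounted at the origin on the work surface. World frame = base frame: x ahead of the robot, y to its left, z up, the work surface at z = 0. Lengths are in m, angles in degrees, forces in N, time in s.
With the tool pointing down it reaches from about 0.35 to 0.9 m from the base axis. Payload 8.1 kg.
Tool frame: the origin (TCP) lies between the finger pads; the fingertips stand 19 mm ahead of it and the grasp point (between the pads) is the TCP (env.tip_reach is the distance from the TCP to the fingertips, in m); z points along the fingers, y is the line along which they close (so a half turn about z gives the same grasp; the last joint's range is limited). The gripper opens to 92 mm and grips with 3 to 60 N. Pads are 19 mm wide; open, the fingers measure 130 mm over their backs; the gripper's body (75 mm by 190 mm) begins 47 mm behind the grasp point.
Start: joints at [66.543, 24.895, 1.432, 90.138, -0.665, 64.973, -4.303], TCP at [0.189, -0.596, 0.246] pointing down, gripper open.
Joint ranges: [-149.89, 149.89], [-25.12, 119.58], [-72.63, 75.52], [4.76, 147.25], [-75.54, 255.54], [6.69, 114.76], [-157.13, 157.13]. Speed limits (degrees/s): [127.2, 127.2, 172.46, 172.46, 180, 180, 180].

### API

Orientations are given as a 3x3 rotation matrix whose columns are the frame's x, y, z axes.
In Python, from workcell import env gives the robot as it stands. Calls block until the motion is done:
- env.move_ptp(position, orientation): joint-space move of the TCP to a pose.
- env.line_to(position, orientation=None, v=0.15, max_force=None): straight line of the TCP; orientation=None keeps the orientation; v is the mean speed in m/s. With max_force (N) it stops when the force on the tool has changed by that much, and returns True; else False.
- env.move_j(angles): joint-space move.
- env.gripper_to(opening): opening from 0.0 (shut) to 1.0 (fully open); the grip force is fixed at half the most; returns when the fingers have stopped.
- env.dwell(seconds).
- env.solve_ik(position, orientation): joint angles nearest the present ones, or None.
- env.get_state(): the state.
- env.capture(name): name is "scene" or "top"; returns a dict with "pixels" (480x640x3 uint8, red, green, blue), "fx", "fy", "cx", "cy" (pixels), "world_to_cam" (4x4, takes a point from world to camera coordinates). Camera axes: x right, y down, z forward; pixel columns grow to the right and rows downward; lengths in m; the calibration is good to about 2 mm. A picture is of the moment at which its call begins. There is no depth.
A pose or a line that the arm cannot do raises env.MotionError and nothing moves.
- env.job_done(): hands the job in; it is judged then, once.
The state is a dict: "t": time; "joint_pos": joint angles; "joint_velocities": joint speeds; "tau": joint torques, N m; "tcp_pos": TCP position; "eef_rot": TCP orientation; "contact_force": force on the tool from outside, world axes, zero at the start; "ft_torque": the same for the moment, N m; "width": opening from 0.0 (shut) to 1.0 (fully open); "finger_force": force on a finger pad.
Only numpy, scipy, OpenCV 4.12 (cv2) and the standard library are available. Lean on these libraries where they do the work, as an engineer would, in place of code of your own. Each camera call takes 0.05 s, during which the arm holds its last target. There are 200 camera calls.

## Working session

There is one attempt and no reset: what is moved stays moved. The work goes in short steps, each a Python script; the robot and the scene stay as the last script left them, time stands still between calls to the robot, and variables do not carry over. Pictures are saved under pics/ and viewed, at most 14 in all, crops included, and the job is handed in when it is done.

```bash
ls; mkdir -p pics; python3 - <<'E'
from workcell import env
import cv2,numpy as np
for n in("scene","top"):
    c=env.capture(n); cv2.imwrite(f"pics/{n}0.png",c["pixels"][:,:,::-1])
    print(n,c["fx"],c["fy"],c["cx"],c["cy"]);print(np.round(c["world_to_cam"],4).tolist())
s=env.get_state();print(s["t"],s["eef_rot"],s["contact_force"])
E
```

```text
pics
scene 514.3026649758245 514.3026649758245 321.399243434454 239.48318324331663
[[-0.8949, 0.4461, 0.0098, 0.4534], [0.3245, 0.6657, -0.672, -0.2006], [-0.3063, -0.5982, -0.7405, 1.6133], [0.0, 0.0, 0.0, 1.0]]
top 483.11408557575686 483.11408557575686 324.88639275510513 241.04516566971412
[[-0.0058, -1.0, -0.0008, 0.0938], [-0.9963, 0.0059, -0.0855, 0.5771], [0.0855, 0.0003, -0.9963, 1.3326], [0.0, 0.0, 0.0, 1.0]]
0.1 [[ 9.53336333e-01  3.01909789e-01 -5.62058637e-04]
 [ 3.01910276e-01 -9.53335478e-01  1.28542370e-03]
 [-1.47748441e-04 -1.39513240e-03 -9.99999016e-01]] [-0.97776297 -0.81699374  0.07700708]
```

View pics/scene0.png

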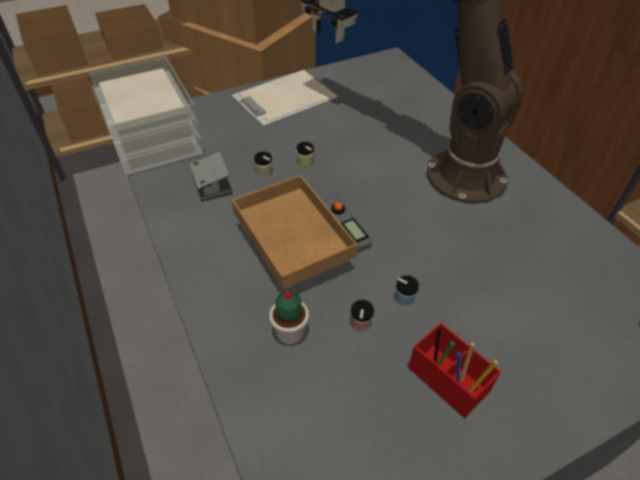

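View pics/top0.png

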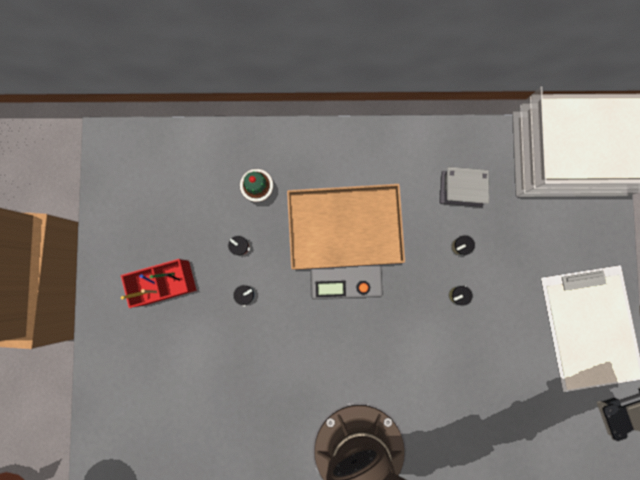

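The top view shows four jars with lids at about (239,245), (245,295), (464,245) and (460,295). The tare button is at (364,288), and the box spans roughly (289,187) to (404,268). The cactus, punch and tidy are clear of the jars.

```bash
cat > h.py <<'E'
from workcell import env
import cv2,numpy as np
def world(c,uv,z):
    M=np.array(c["world_to_cam"]);R,t=M[:3,:3],M[:3,3]
    d=R.T@np.array([(uv[0]-c["cx"])/c["fx"],(uv[1]-c["cy"])/c["fy"],1]);o=-R.T@t
    return o+d*(z-o[2])/d[2]
def pix(c,p):
    q=(np.array(c["world_to_cam"])@np.r_[p,1])[:3]
    return c["fx"]*q[0]/q[2]+c["cx"],c["fy"]*q[1]/q[2]+c["cy"]
def down(yaw):  # tool down; fingers close along world direction yaw+90deg
    a=np.radians(yaw);c,s=np.cos(a),np.sin(a)
    return np.array([[c,s,0],[s,-c,0],[0,0,-1.]])
def box(c):
    hsv=cv2.cvtColor(c["pixels"],cv2.COLOR_RGB2HSV)
    m=cv2.inRange(hsv,(8,80,60),(25,255,255));m[:, :270]=0;m[:,420:]=0;m[:170]=0;m[277:]=0
    m=cv2.morphologyEx(m,cv2.MORPH_CLOSE,np.ones((5,5)))
    k=max(cv2.findContours(m,cv2.RETR_EXTERNAL,cv2.CHAIN_APPROX_NONE)[0],key=cv2.contourArea)
    w=np.array([world(c,p[0],.104)[:2] for p in k],np.float32)
    (cx,cy),sz,a=cv2.minAreaRect(w)
    a=(a+45)%90-45
    return np.array([cx,cy]),sz,a
def lids(c,excl=None):
    """lid tops (counter-standing jars): dark round blobs, refined as the disc centre"""
    g=c["pixels"].max(2);m=(g<45).astype(np.uint8)*255
    m=cv2.morphologyEx(m,cv2.MORPH_CLOSE,np.ones((5,5)))
    out=[]
    for k in cv2.findContours(m,cv2.RETR_EXTERNAL,cv2.CHAIN_APPROX_NONE)[0]:
        (u,v),r=cv2.minEnclosingCircle(k)
        if 8<r<14 and cv2.contourArea(k)>200 and v>100:
            out.append((round(u,1),round(v,1),round(r,1),np.round(world(c,(u,v),.056),4)[:2].tolist()))
    return out
E
python3 - <<'E'
from h import *
c=env.capture("top")
b=box(c);print("box",b)
for l in lids(c):print(l)
hsv=cv2.cvtColor(c["pixels"],cv2.COLOR_RGB2HSV);m=cv2.inRange(hsv,(5,170,150),(18,255,255));m[:276]=0;m[:,:340]=0;m[:,390:]=0
u=cv2.moments(m,True);uv=(u["m10"]/u["m00"],u["m01"]/u["m00"]);print("btn",u["m00"],uv,world(c,uv,.042))
p=c["pixels"]
ims=[cv2.resize(p[v-22:v+22,x-30:x+30],(400,293),interpolation=cv2.INTER_CUBIC) for x,v in((239,245),(464,245),(245,295),(460,295))]
cv2.imwrite("pics/crop.png",np.vstack([np.hstack(ims[:2]),np.hstack(ims[2:])])[:,:,::-1])
E
```

```text
box (array([0.610425  , 0.03616868]), (0.21236205101013184, 0.3004079759120941), 3.061100721359253)
(464.0, 245.0, 9.5, [0.5619, -0.291])
btn 62.0 (363.1290322580645, 287.2741935483871) [ 0.44787584 -0.0140968   0.042     ]
```

View pics/crop.png

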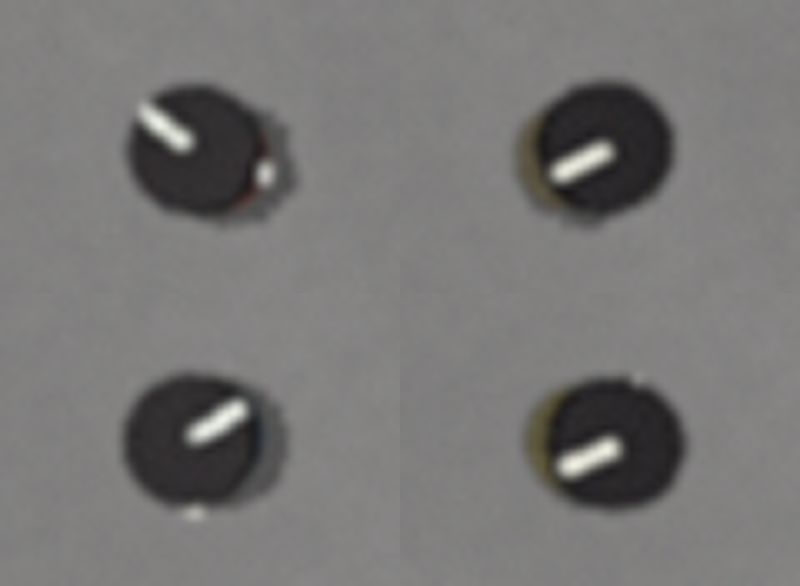

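The crop shows lid lines away from the tabs, so the lids are open by varying amounts. I'll turn every lid clockwise well past its stop. First the tare press, then the lid positions again.

```bash
python3 - <<'E'
s=open("h.py").read()
i=s.index("def lids")
s=s[:i]+'''def lids(c,near=None):
    """lid tops of jars on the counter (dark discs): hull of the dark blob"""
    m=(c["pixels"].max(2)<68).astype(np.uint8)
    out=[]
    for k in cv2.findContours(m,cv2.RETR_EXTERNAL,cv2.CHAIN_APPROX_NONE)[0]:
        h=cv2.convexHull(k);A=cv2.contourArea(h);(u,v),r=cv2.minEnclosingCircle(h)
        if 180<A<480 and r<13 and v>100:
            mo=cv2.moments(h);u,v=mo["m10"]/mo["m00"],mo["m01"]/mo["m00"]
            out.append((round(u,1),round(v,1),round(r,1),round(A),np.round(world(c,(u,v),.060),4)[:2].tolist()))
    return out
'''
open("h.py","w").write(s)
E
python3 - <<'E'
from h import *
for l in lids(env.capture("top")):print(l)
env.gripper_to(0)
p=np.array([.4485,-.0145,.13]);env.move_ptp(p,down(3))
print(env.get_state()["tcp_pos"],env.get_state()["joint_pos"])
hit=env.line_to([*p[:2],.05],v=.04,max_force=3);a=env.get_state();print(hit,a["tcp_pos"],a["contact_force"])
z=a["tcp_pos"][2]
hit=env.line_to([*p[:2],z-.008],v=.01,max_force=9);a=env.get_state();print(hit,a["tcp_pos"],a["contact_force"])
env.dwell(.4);a=env.get_state();print(a["tcp_pos"],a["contact_force"],a["t"])
E
```

```text
(461.4, 295.2, 10.3, 294, [0.4251, -0.2788])
(243.7, 294.8, 10.3, 286, [0.4297, 0.3112])
(464.0, 244.9, 10.2, 290, [0.5618, -0.2898])
(238.3, 245.2, 9.9, 274, [0.5646, 0.3272])
(258.6, 187.5, 11.0, 186, [0.7241, 0.2725])
[ 0.44875218 -0.01525419  0.13006426] [  14.65735768   19.27646238  -24.0767824   120.24971683   11.50027745
   42.6096422  -103.79502788]
True [ 0.44846607 -0.01449151  0.06523568] [0.2599271  0.18916985 8.01080956]
True [ 0.44847199 -0.01451551  0.065154  ] [-1.80545245 -0.32743783 11.1877625 ]
[ 0.44849986 -0.01449348  0.0651694 ] [-2.1339593  -0.11899471 10.84547641] 6.0833
```

```bash
python3 - <<'E'
from h import *
p=env.get_state()["tcp_pos"]
for dz in (.0005,.001,.002,.003,.004,.005,.007,.012):
    env.line_to([p[0],p[1],.0652+dz],v=.01);env.dwell(.1);s=env.get_state();print(dz,round(s["tcp_pos"][2],4),np.round(s["contact_force"],2))
env.line_to([p[0],p[1],.2]);env.gripper_to(1.0)
print(s["t"])
E
```

```text
0.0005 0.0656 [-1.57  0.03  4.42]
0.001 0.0662 [-0.7  -0.19  3.26]
0.002 0.0672 [-0.77  0.29  2.47]
0.003 0.0682 [-1.28 -0.24  2.61]
0.004 0.0692 [ 0.05 -1.38  0.62]
0.005 0.0702 [-0.97  0.08  0.12]
0.007 0.0722 [ 0.14  0.37 -0.15]
0.012 0.0772 [-0.84 -0.77 -0.31]
9.3917
```

The force-against-height curve is the button spring, so the button bottomed out and has been released. Next I'll screw all four lids shut, then look.

```bash
cat >> h.py <<'E'
def find(p):
    c=env.capture("top");L=[l[4] for l in lids(c)]
    L=[l for l in L if np.hypot(l[0]-p[0],l[1]-p[1])<.07 and np.hypot(l[0]-.724,l[1]-.2725)>.03]
    return np.array(min(L,key=lambda l:np.hypot(l[0]-p[0],l[1]-p[1])))
def turn(p):
    s0=env.get_state()["t"]
    q=np.array(env.solve_ik([*p,.15],down(0)));q[6]=-108;env.move_j(q)
    s=env.get_state();print("hover",s["tcp_pos"].round(4))
    if env.line_to([*p,.056],v=.12,max_force=8):print("HIT",env.get_state()["tcp_pos"])
    env.gripper_to(0);w=env.get_state()["width"]
    q=np.array(env.get_state()["joint_pos"]);R0=env.get_state()["eef_rot"];q[6]+=12;env.move_j(q);R1=env.get_state()["eef_rot"]
    d=(R0@[1,0,0]);e=(R1@[1,0,0]);cw=d[0]*e[1]-d[1]*e[0]<0
    if not cw: raise SystemExit("turning the wrong way")
    q[6]=109;env.move_j(q);s=env.get_state()
    print("w",round(w*92,1),"tz",round(s["ft_torque"][2],3),"tcp",s["tcp_pos"].round(4))
    env.gripper_to(.8);env.line_to([*s["tcp_pos"][:2],.16],v=.2);print("took",env.get_state()["t"]-s0)
E
python3 - <<'E'
from h import *
turn(find([.4297,.3112]))
env.move_ptp([.40,.1,.3],down(3))
print(lids(env.capture("top")))
E
```

```text
hover [0.431  0.3095 0.15  ]turning the wrong way
```

Positive joint 7 turns anticlockwise, so I'll reverse the direction. The 12° the wrong way does no harm.

```bash
sed -i 's/q\[6\]=-108;/q[6]=108;/; s/q\[6\]+=12/q[6]-=12/; s/q\[6\]=109;/q[6]=-109;/' h.py; python3 - <<'E'
from h import *
env.gripper_to(.9);s=env.get_state();env.line_to([*s["tcp_pos"][:2],.16],v=.2)
env.move_ptp([.40,.1,.3],down(3))
turn(find([.4297,.3112]))
env.move_ptp([.40,.1,.3],down(3))
c=env.capture("top");print(lids(c));print(env.get_state()["t"])
p=c["pixels"][220:320,210:310];cv2.imwrite("pics/l1.png",cv2.resize(p,(600,600),interpolation=cv2.INTER_CUBIC)[:,:,::-1])
E
```

```text
hover [0.4311 0.3095 0.1501]
w 53.2 tz 0.025 tcp [0.431  0.3095 0.0562]
took 9.166599999999999
[(461.5, 295.2, 10.1, 288, [0.4252, -0.2789]), (245.7, 294.6, 10.0, 278, [0.4302, 0.3058]), (463.9, 244.9, 10.2, 287, [0.5618, -0.2897]), (238.3, 245.2, 9.9, 274, [0.5645, 0.3272]), (258.6, 187.4, 10.8, 182, [0.7244, 0.2725])]
27.6833
```

View pics/l1.png

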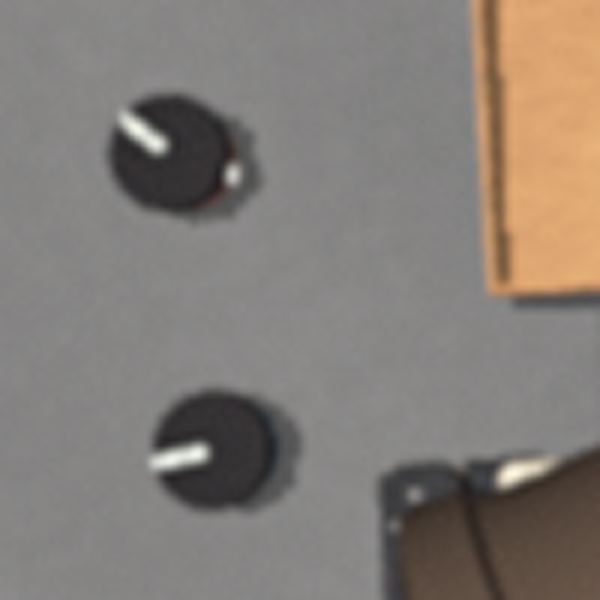

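Lid b's line moved as predicted: the tab is now hidden below it and the jar slid at the end stop, so it is shut. Now the other three.

```bash
python3 - <<'E'
from h import *
turn(find([.5645,.3272]))
env.move_ptp([.40,.05,.3],down(3))
turn(find([.5618,-.2897]))
turn(find([.4252,-.2789])) if False else None
env.move_ptp([.40,.05,.3],down(3))
turn(find([.4252,-.2789]))
env.move_ptp([.40,.05,.3],down(3))
c=env.capture("top");print(lids(c));print(env.get_state()["t"]);print(box(c))
p=c["pixels"]
ims=[cv2.resize(p[v-22:v+22,x-30:x+30],(400,293),interpolation=cv2.INTER_CUBIC) for x,v in((239,245),(464,245),(245,295),(460,295))]
cv2.imwrite("pics/crop2.png",np.vstack([np.hstack(ims[:2]),np.hstack(ims[2:])])[:,:,::-1])
E
```

```text
hover [0.5646 0.3271 0.1502]
w 53.0 tz 0.043 tcp [0.5644 0.3275 0.0565]
took 9.083399999999997
hover [ 0.5619 -0.2896  0.1501]
w 53.3 tz 0.049 tcp [ 0.5622 -0.2907  0.0567]
took 9.008300000000006
hover [ 0.4254 -0.2787  0.1501]
w 53.5 tz 0.007 tcp [ 0.4257 -0.2795  0.0566]
took 9.0
[(251.4, 298.2, 10.0, 280, [0.4204, 0.2904]), (460.7, 294.2, 10.2, 290, [0.4278, -0.2769]), (239.4, 245.8, 9.8, 274, [0.5629, 0.3243]), (463.0, 244.9, 10.1, 284, [0.5619, -0.2873])]
59.1417
(array([0.61044502, 0.03618082]), (0.21224698424339294, 0.30048343539237976), 3.0279321670532227)
```

View pics/crop2.png

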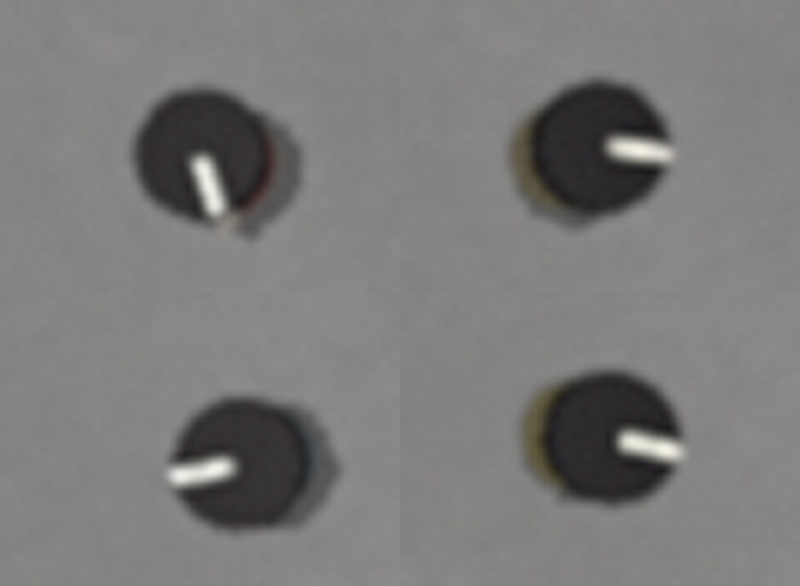

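Jar a shows line over tab, and the others fit being shut. Jar b has been knocked about 2 cm, to (0.420, 0.290). Placing the first jar at far left.

```bash
cat >> h.py <<'E'
B=np.array([.609,.037]);YAW=3.0
def place(p,bx,by):
    p=find(p);t0=env.get_state()["t"];ok=env.get_state()
    env.gripper_to(.85)
    env.move_ptp([*p,.16],down(YAW))
    if env.line_to([*p,.056],v=.12,max_force=8):raise SystemExit("hit")
    env.gripper_to(0);w=env.get_state()["width"]*92
    env.line_to([*p,.24],v=.2)
    a=np.radians(YAW);c,s=np.cos(a),np.sin(a);t=B+np.array([c*bx-s*by,s*bx+c*by])
    env.line_to([*t,.24],down(YAW),v=.25);w2=env.get_state()["width"]*92
    env.line_to([*t,.13],v=.1)
    hit=env.line_to([*t,.1145],v=.02,max_force=4);st=env.get_state()
    print("w",w,w2,"hit",hit,"tcp",st["tcp_pos"].round(4),"f",st["contact_force"].round(1))
    env.dwell(.2);env.gripper_to(.75);env.dwell(.2)
    env.line_to([*st["tcp_pos"][:2],.24],v=.12)
    env.move_ptp([.38,.037,.35],down(YAW))
    c=env.capture("top");print("box",box(c),"took",env.get_state()["t"]-t0);return c
E
python3 - <<'E'
from h import *
c=place([.5629,.3243],.05,.065)
cv2.imwrite("pics/p1.png",cv2.resize(c["pixels"][150:330,200:500],(800,480))[:,:,::-1]);print(env.get_state()["t"],lids(c))
E
```

```text
w 53.21737659648607 53.13465221929266 hit False tcp [0.6556 0.1046 0.1146] f [ 0.1 -0.1 -2. ]
box (array([0.61075783, 0.03859103]), (0.21347549557685852, 0.3007078766822815), 3.2375240325927734) took 10.8583
70.05 [(251.4, 298.2, 10.0, 281, [0.4203, 0.2905]), (460.7, 294.2, 10.2, 289, [0.4278, -0.277]), (463.0, 244.9, 10.1, 284, [0.5619, -0.2872]), (318.0, 209.4, 9.7, 266, [0.6621, 0.1089]), (258.6, 187.5, 11.0, 185, [0.7241, 0.2726])]
```

View pics/p1.png

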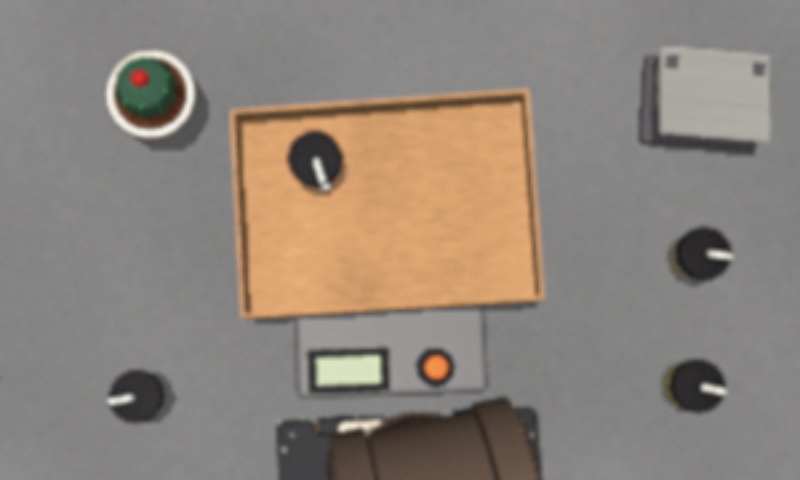

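Jar a stands far left in the box at crop pixel (316,160), the box is in place, and the line is over the tab. Next come c, b and d.

```bash
python3 - <<'E'
from h import *
place([.5619,-.2872],.05,-.065)
place([.4203,.2905],-.05,.065)
c=place([.4278,-.277],-.05,-.065)
cv2.imwrite("pics/p2.png",cv2.resize(c["pixels"][150:330,200:500],(800,480),interpolation=cv2.INTER_CUBIC)[:,:,::-1]);print(env.get_state()["t"])
cv2.imwrite("pics/p2s.png",env.capture("scene")["pixels"][120:360,160:480,::-1].repeat(2,0).repeat(2,1))
E
```

```text
w 53.396689382388104 53.377249850862285 hit True tcp [ 0.6622 -0.0261  0.1141] f [ 0.9 -0.4  2.4]
box (array([0.6105265 , 0.03597191]), (0.21251295506954193, 0.30022409558296204), 3.0678188800811768) took 11.216700000000003
w 53.32562876663415 53.496336856307536 hit False tcp [0.5558 0.0993 0.1146] f [-0.6 -0.  -2.6]
box (array([0.610901  , 0.03873423]), (0.21367181837558746, 0.3005339205265045), 3.2038607597351074) took 10.541600000000003
w 53.2389168904548 53.56622655839196 hit True tcp [ 0.5623 -0.0312  0.114 ] f [-0.1 -0.6  1.9]
box (array([0.61044502, 0.03618082]), (0.21224698424339294, 0.30048343539237976), 3.0279321670532227) took 10.791700000000006
102.75
```

View pics/p2.png

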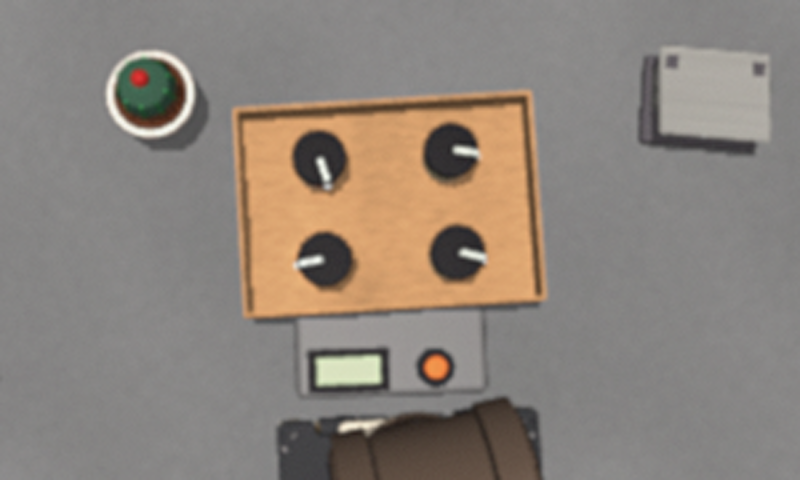

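View pics/p2s.png

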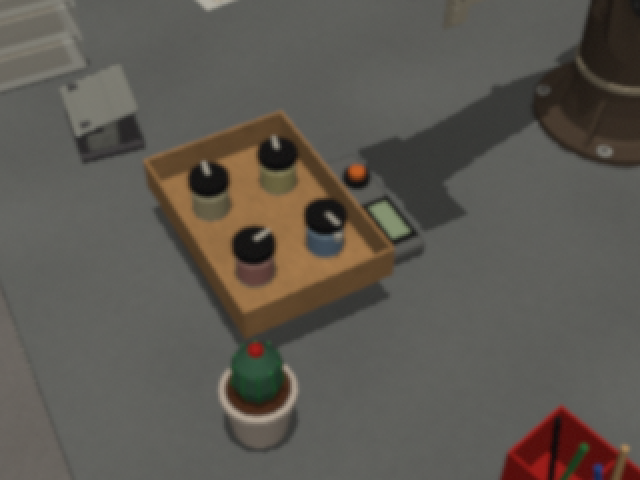

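All four jars stand upright and symmetrically in the box. The box is back at its starting pose, and lid b's line is over its tab. The robot is clear, so I'm handing in.

```bash
python3 -c "
from workcell import env
print(env.job_done())"
```

```text
the job is handed in; nothing more can be done
None
```

The job is handed in with no verdict returned: I pressed tare while the box was empty, screwed all four lids shut, and stood the jars evenly in the box, which looked level and centred in the last pictures at about 103 s; the tab under lids c and d was hidden from the camera, so those two rest on turning about 217°, past the 189° maximum.

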